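# Clamp a glued stopper in a sprung cork press

### The arm

A 6-joint arm with a two-finger parallel gripper is mounted at the origin on the work surface. World frame = base frame: x ahead of the robot, y to its left, z up, the work surface at z = 0. Lengths are in m, angles in rad, forces in N, time in s.
With the tool pointing down it reaches from about 0.225 to 0.725 m from the base axis. Payload 3.1 kg.
Tool frame: the origin (TCP) lies at the very end of the fingers, on their centre line; the grasp point (between the pads) lies 19 mm behind it; x points along the fingers, y is the direction in which the jaws open and shut, and the axes are right-handed (so a half turn about x gives the same grasp; the last joint's range is limited). The gripper opens to 85 mm and grips with 20 to 120 N. Pads are 22 mm wide; open, the fingers measure 114 mm over their backs; the gripper's body (76 mm by 85 mm) begins 54 mm behind the grasp point. The pads swing forward as they close: fully open they stand 13 mm farther back than shut.
Start: joints at [-1.297, 0.048, 0.099, 1.622, 0, 1.443], TCP at [0.205, -0.483, 0.231] pointing down, gripper open.
Joint ranges: [-2.91, 2.91], [-0.99, 1.94], [-1.21, 1.42], [-2.12, 2.29], [-1.49, 1.47], [-3.14, 3.14]. Speed limits (rad/s): [2.79, 2.79, 3.14, 3.14, 3.14, 3.14].

### API

Orientations are given as a unit quaternion [w, x, y, z].
In Python, from cell import monitor, viewer, bot gives the robot as it stands. The module is installed in compiled form; this text tells all that it offers.
- The arm moves only by the tool send_rows, never from a script. Its argument "motion" is a list of rows, each an object of numbers: "tx", "ty", "tz": the shift along the world's x, y, z in m; "roll": the turn about the world's z in degrees. In form: [{"tx": .., "ty": .., "tz": .., "roll": ..}, ...]. A call has 1 to 5 rows; each row is the pose to reach, as a shift and turn from the pose measured when the call began; what a row does not reach only later rows make up. A row lasts 1/8 s, in which the tool goes at most 62.5 mm and 10.7 degrees, less where a joint would pass 70% of its speed; a pose out of reach is approached as far as the arm can. A call with a gripper value outside its range is refused whole. "claw" is the opening, from 0 (shut) to 1 (fully open), set as the call begins (left out, the last holds). The fingers move at their own pace and stop on an object; "squeeze" is the grip in N (left out, the last holds). Time passes only in rows, so rows that repeat a pose let the fingers close. It gives the time, the measured TCP pose, the force and the opening at its end, in the units of the state.
- monitor.get_state(): the state, without advancing time (a new reading comes with each control period).
- viewer.grab_frame(name): name is "scene" or "top" or "wrist"; returns a dict with "frame" (400x640x3 uint8, red, green, blue), "K" (3x3 intrinsics, pixels), "origin" and "attitude" of the camera in the world. Camera axes: x right, y down, z forward; pixel columns grow to the right and rows downward; lengths in m; the calibration is good to about 2 mm. A picture is of the moment at which its call begins. There is no depth.
- bot.sign_off(): hands the job in, once; it reports no verdict.
The state is a dict: "clock": time; "joint_pos": joint angles; "qd": joint speeds; "effort": joint torques, N m; "tcp_pos": TCP position; "ee_rot": TCP orientation; "wrist_force": force on the tool from outside, world axes, zero at the start; "torque": the same for the moment, N m; "gripper_width": finger opening in m.
Only numpy, scipy, OpenCV 4.12 (cv2) and the standard library are available. Lean on these libraries where they do the work, as an engineer would, in place of code of your own. Each camera call takes 0.05 s, during which the arm holds its last target. There are 200 camera calls.

### The job

The thicker of the two cherrywood stoppers has just been glued: lift it and stand it upright on the bed of the cast-iron press, between the two low ledges and the two jaws, setting it down gently. Then turn the spoked wheel clockwise until the dial needle stands at the long set mark, never letting it reach the short limit mark beyond, since too much squeeze starves the glue. Let go and leave it clamped there, with everything else on the counter left where it is.

Things in the scene. Friction and masses are not known exactly. Their poses are not given: they have to be found in the camera images.
- press: Fixed cast-iron press lying flat, base plate 100 x 340 mm, 14 mm thick. Origin on the counter under the middle of the bed; z up. It clamps along its own y: gear housing (64 x 70 mm, top at z = 70 mm) at y = -125 mm with the spoked wheel on top, bed in the middle, spring housing at y = +95 mm under a white round dial plate (radius 62 mm, centre y = +105 mm, top z = 73 mm).
- bed: The iron bed block, 56 x 44 mm, with two ledges; origin under it, 14 mm above the counter, axes as the press.
- sprung_jaw: Steel jaw on the spring; axes and origin at rest as the press. Its face stands at y = +18 mm at rest, 24 mm wide in x, from z = 42 to 66 mm, and yields to +y. A like jaw faces it, driven towards +y by the wheel; that one's face starts somewhere between y = -25 and -19 mm, not measured.
- bed_top (a point): Middle of the bed's flat top, 30 mm above the counter, axes as the press. Two low ledges stand on the bed at x = -18.5 and +18.5 mm (inner faces), 8 mm high above the bed, 30 mm long in y: the thick stopper stands between them with 2.5 mm to spare each side. Above them there is free room for fingers on the x sides.
- thick_stopper: Cherrywood stopper to be clamped: upright cylinder 32 mm diameter, 50 mm tall, about 35 g; origin at the centre of its underside, z up. Starts standing on the counter left or right of the press.
- thick_stopper_center (a point): Centre of the thick stopper, 25 mm above its underside.
- thin_stopper: Other cherrywood stopper, 22 mm diameter, 40 mm tall: a bystander. Origin at the centre of its underside.
- wheel_grip (a point): On the vertical axis of the spoked wheel, 106 mm above the counter. Wheel: rim radius 46 mm, top 85 mm up. On its hub stands a finger bar, 44 mm long along this point's x, 12 mm thick along its y, from 85 to 115 mm up: pinch it across its thickness. Clockwise from above tightens, about 6 mm of jaw per rad; 1 to 2 rad run free first. Stiff: 0.17 N m, 0.28 N m at the mark; stays where left.
- needle (a joint): Dial needle angle in rad, the deflection of the sprung jaw: 0 at rest (needle points to the press's -x), grows clockwise seen from above, 0.1 rad per mm of jaw. The set mark is at 0.90, the limit mark at 1.35. It stays at 0 until the jaws bite, then rises about 0.6 rad per rad of wheel. The spring presses with 4 N at 0, 17 N at the set mark, 23 N at the limit mark.
- needle_tip (a point): Tip of the dial needle, a dark bar 44 mm long and 4 mm wide, turning flat over the white dial plate, 77 mm above the counter.
- set_mark (a point): Where the needle tip stands when it is at the set mark: 2 mm inside the long raised dark bar (16 mm long, 4 mm wide) at the edge of the dial. The limit mark is a short raised bar (7 mm long) 0.45 rad farther clockwise.
- cork_jar: White glazed open ceramic jar, 100 mm diameter, 110 mm tall; origin under its centre. Bystander.
- corkscrew: Chrome double-lever corkscrew lying on the counter, 150 x 95 mm, 32 mm tall. Bystander.
- bottle: Green glass bottle, 72 mm diameter, 190 mm tall. Bystander.
- weight: Brass scale weight, 44 mm diameter, 46 mm tall. Bystander.
- dish: Low blue dish, 90 mm diameter, 22 mm tall. Bystander.
- account_book: Cloth-bound book lying flat, 100 x 140 x 20 mm. Bystander.

How it is judged:
On the way, in this order (a step that is already met when the one before it is completed fails the run):
1. the thick stopper stands upright on the bed between ledges and jaws, let go, needle still at rest (x of thick_stopper_center in the frame of bed_top between -0.006 and 0.006 m and y of thick_stopper_center in the frame of bed_top between -0.014 and 0.018 m and z of thick_stopper_center in the frame of bed_top between 0.021 and 0.028 m and angle between thick_stopper's own z axis and vertical below 0.1 rad and contact force between thick_stopper and the fingers below 0.3 N and value of joint needle below 0.1 rad), for 0.2 s.
2. the jaws have bitten: the wheel has brought the needle off its rest with the stopper between the jaws (x of thick_stopper_center in the frame of bed_top between -0.006 and 0.006 m and y of thick_stopper_center in the frame of bed_top between -0.014 and 0.018 m and z of thick_stopper_center in the frame of bed_top between 0.021 and 0.028 m and angle between thick_stopper's own z axis and vertical below 0.1 rad and value of joint needle above 0.3 rad), for 0.1 s.
At the end, for the whole second after the job is handed in: The thick stopper stands upright (within 0.1 rad) on the bed between the ledges, clamped by the jaws and not held by the fingers, all at rest, with the needle within 0.12 rad of the set mark (0.78 to 1.02) (x of thick_stopper_center in the frame of bed_top between -0.006 and 0.006 m and y of thick_stopper_center in the frame of bed_top between -0.014 and 0.018 m and z of thick_stopper_center in the frame of bed_top between 0.021 and 0.028 m and angle between thick_stopper's own z axis and vertical below 0.1 rad and contact force between thick_stopper and the fingers below 0.3 N and value of joint needle between 0.78 and 1.02 rad and velocity of joint needle between -0.05 and 0.05 rad/s and linear speed of thick_stopper below 0.01 m/s); the robot touches nothing.
It fails at once if the needle reaches the limit mark (1.35 rad) (value of joint needle above 1.3 rad).
It fails at once if the glued stopper is pushed down on the bed or a ledge with more than 40 N (contact force between thick_stopper and bed above 40 N).
It fails at once if the jaws squeeze the glued stopper with more than 30 N (contact force between thick_stopper and sprung_jaw above 30 N).
It fails at once if the robot pushes on the sprung jaw instead of the wheel (contact force between any of the arm, the fingers and sprung_jaw above 3 N).
It fails at once if a bystander is shifted by more than 30 mm (distance of any of thin_stopper, cork_jar, corkscrew, bottle, weight, dish, account_book from where it was at the start of the episode above 0.03 m).
It also fails if it takes over 67 s, if anything falls off the work surface, if the arm or the gripper's body presses on something with over 40 N, if the wrist force passes 120 N, or if a joint passes its speed limit or range.

## Working session

There is one attempt and no reset: what is moved stays moved. The work goes in short steps, Python scripts to look and compute and a tool call to move; the robot and the scene stay as the last step left them, time stands still between calls to the robot, and variables do not carry over. Pictures are saved under pics/ and viewed, about 8 in all and at most 12, crops included, and the job is handed in when it is done.

Besides the shell and the picture viewer there is one more tool, called after "Emit:" as name([rows], argument=value, ...), one row to a line, values as JSON. send_rows: Moves the arm, as the interface text tells. Its arguments: {"type":"object","properties":{"motion":{"type":"array","items":{"type":"object","properties":{"tx":{"type":"number"},"ty":{"type":"number"},"tz":{"type":"number"},"roll":{"type":"number"}}}},"claw":{"type":"number"},"squeeze":{"type":"number"}},"required":["motion"]}

```bash
mkdir -p pics
cat > h.py <<'E'
import numpy as np, cv2
from scipy.spatial.transform import Rotation as R
from cell import monitor, viewer, bot
def grab(n):
    f=viewer.grab_frame(n); f['R']=R.from_quat(np.roll(f['attitude'],-1)).as_matrix() if np.size(f['attitude'])==4 else np.array(f['attitude']); return f
def save(f,name,box=None,s=1):
    im=f['frame'][:,:,::-1]
    if box: im=im[box[1]:box[3],box[0]:box[2]]
    cv2.imwrite('pics/'+name,cv2.resize(im,None,fx=s,fy=s,interpolation=cv2.INTER_CUBIC))
def ray(f,u,v,z):
    d=f['R']@np.linalg.inv(f['K'])@np.array([u,v,1.]); o=np.array(f['origin']); return o+d*(z-o[2])/d[2]
def proj(f,p):
    q=np.array(f['K'])@f['R'].T@(np.array(p)-f['origin']); return q[:2]/q[2]
E
python3 - <<'E'
from h import *
a=grab('top');b=grab('scene');save(a,'top.png');save(b,'scene.png')
for f in(a,b):print(f['origin'],f['attitude'],f['K'])
print(monitor.get_state())
E
```

```text
[ 0.45325772 -0.02352013  1.49669989] [ 0.03167699 -0.70651123  0.70654679 -0.02510139] [[411.69548485   0.         319.18346244]
 [  0.         411.69548485 194.81203663]
 [  0.           0.           1.        ]]
[1.68254694 0.08208076 0.7850073 ] [-0.32975981  0.59726406  0.63531339 -0.36181627] [[483.74885683   0.         317.21157195]
 [  0.         483.74885683 201.68442239]
 [  0.           0.           1.        ]]
{'clock': 0.1, 'joint_pos': array([-1.29682077e+00,  4.87189825e-02,  9.76873771e-02,  1.62199928e+00,
        5.82421578e-07,  1.44300492e+00]), 'qd': array([-7.03011463e-04, -1.15603652e-03,  4.20982646e-03,  3.70172002e-05,
        1.62239425e-03,  1.20026616e-04]), 'effort': array([ 2.04778953e-03, -3.39850974e+01,  3.20935929e+01,  1.57824252e-02,
       -1.66729860e-04, -1.01980837e-05]), 'tcp_pos': array([ 0.20513448, -0.48263957,  0.23017856]), 'ee_rot': array([-0.14030461, -0.69282942, -0.14188049,  0.6929444 ]), 'wrist_force': array([ 0.49843393,  1.23809693, -0.89862245]), 'torque': array([-0.00988462, -0.02227407,  0.03649688]), 'gripper_width': 0.08553910092276613}
```

View pics/top.png

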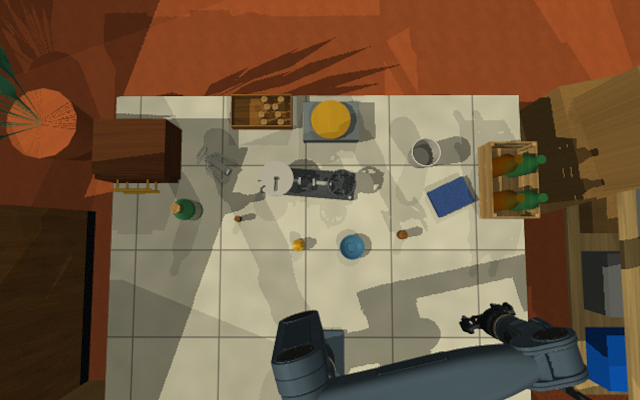

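View pics/scene.png

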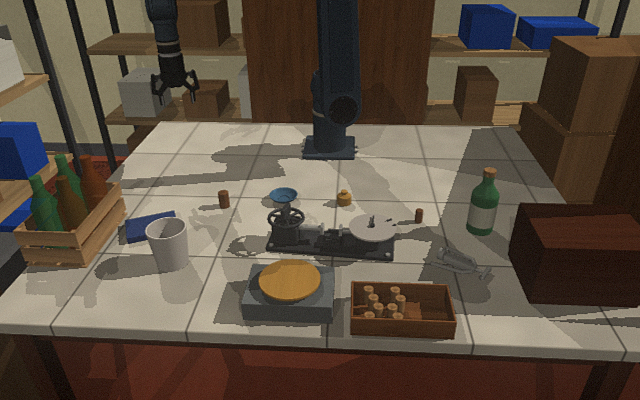

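The top view shows the dial at (277,179), the press running right to the wheel at about (342,183), and stoppers at (402,234) and (238,218). The one at (402,234) looks larger in the scene view. I'll zoom in and measure.

Run:
```python
from h import *
a=grab('top');b=grab('scene')
save(a,'topc.png',(225,150,425,260),4)
t=cv2.cvtColor(a['frame'],cv2.COLOR_RGB2HSV)
def comps(f,lo,hi,box,mn=8):
    h=cv2.cvtColor(f['frame'],cv2.COLOR_RGB2HSV);m=cv2.inRange(h,lo,hi);k=np.zeros_like(m);k[box[1]:box[3],box[0]:box[2]]=m[box[1]:box[3],box[0]:box[2]]
    n,l,s,c=cv2.connectedComponentsWithStats(k)
    return [(s[i],c[i]) for i in range(1,n) if s[i][4]>mn]
for s,c in comps(a,(3,110,40),(18,255,200),(225,205,425,250)):print('top',s,c,ray(a,*c,0.04))
for s,c in comps(b,(0,90,30),(18,255,200),(200,180,450,230)):print('scene',s,c,ray(b,*c,.025))
for s,c in comps(a,(0,0,150),(180,50,255),(255,160,300,197),100):print('dial',s,c,ray(a,*c,.073))
for p in [(277.5,179),(342,183)]:print(ray(a,*p,.08))
```

```text
top [234 216   8   6  31] [237.06451613 218.41935484] [0.48679395 0.28075428 0.04      ]
top [397 231  11   8  74] [401.97297297 234.47297297] [ 0.43048987 -0.30109211  0.04      ]
scene [218 190  12  19 175] [223.34285714 198.72      ] [ 0.4363917  -0.30250189  0.025     ]
scene [337 190  14  16 180] [343.81111111 197.98888889] [0.4146753 0.0656011 0.025    ]
scene [415 208   8  15  97] [418.36082474 215.42268041] [0.50184875 0.28114221 0.025     ]
dial [257 160  36  37 933] [275.17684887 177.45016077] [0.62862062 0.14312837 0.073     ]
[0.62234364 0.13419943 0.08      ]
[ 0.60824594 -0.0892201   0.08      ]
```

View pics/topc.png

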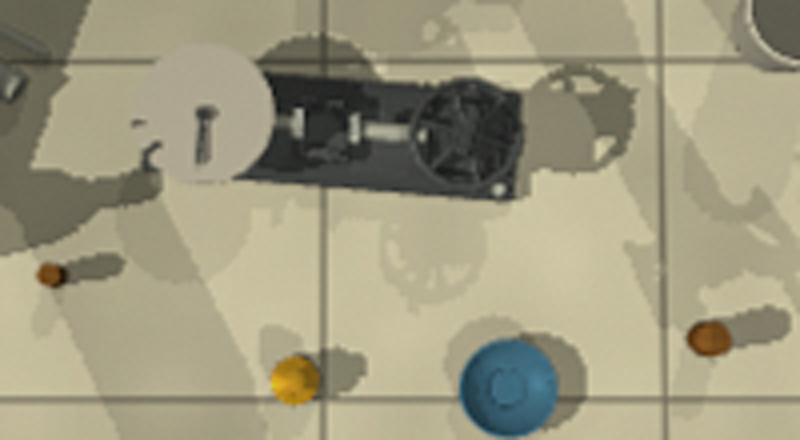

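The crop shows the dial centre at about (276,178), the needle at rest pointing down (world −x) and the set and limit marks to its left. The wheel is at about (342,183). The thick stopper is at about (0.434,−0.301), so the press frame is yawed about −0.06. Next I'll move over the stopper.

Run:
```python
from h import *
s=monitor.get_state();M=R.from_quat(np.roll(s['ee_rot'],-1)).as_matrix();print(M.round(3))
w=grab('wrist');print(w['origin'],w['R'].round(3),w['K'])
print('cam in tool',M.T@(w['origin']-s['tcp_pos']),(M.T@w['R']).round(2))
```

```text
[[-0.     0.391 -0.92 ]
 [ 0.001 -0.92  -0.391]
 [-1.    -0.002 -0.   ]]
[ 0.28280248 -0.44998004  0.37328427] [[ 0.39  -0.87  -0.301]
 [-0.921 -0.369 -0.126]
 [-0.001  0.327 -0.945]] [[297.98814466   0.         317.11021449]
 [  0.         297.98814466 199.95944464]
 [  0.           0.           1.        ]]
cam in tool [-1.42742744e-01 -8.59633214e-05 -8.42972609e-02] [[-0.   -0.33  0.94]
 [ 1.   -0.   -0.  ]
 [ 0.    0.94  0.33]]
```

Emit:
send_rows([
  {"tx":0.05,"ty":0.04},
  {"tx":0.1,"ty":0.08},
  {"tx":0.15,"ty":0.12},
  {"tx":0.19,"ty":0.15},
  {"tx":0.19,"ty":0.15},
])

```text
schema error: expected keys tx, ty, tz, roll
```

Emit:
send_rows([
  {"tx":0.05,"ty":0.04,"tz":0,"roll":10},
  {"tx":0.1,"ty":0.08,"tz":0,"roll":20},
  {"tx":0.15,"ty":0.12,"tz":0,"roll":30},
  {"tx":0.19,"ty":0.15,"tz":0,"roll":40},
  {"tx":0.22,"ty":0.18,"tz":-0.02,"roll":50},
], claw=1)

```text
clock: 0.88
tcp_pos: [0.4278, -0.3021, 0.2122]
ee_rot: [0.424, 0.567, 0.422, -0.567]
wrist_force: [0.6, -0.8, -0.5]
gripper_width: 0.0855
```

Emit:
send_rows([
  {"tx":0,"ty":0,"tz":-0.02,"roll":7},
  {"tx":0,"ty":0,"tz":-0.04,"roll":13},
  {"tx":0,"ty":0,"tz":-0.04,"roll":13},
])

```text
clock: 1.25
tcp_pos: [0.4268, -0.3009, 0.1701]
ee_rot: [0.484, 0.516, 0.484, -0.515]
wrist_force: [-0.5, 0.5, -0.6]
gripper_width: 0.0854
```

Run:
```python
from h import *
s=monitor.get_state();M=R.from_quat(np.roll(s['ee_rot'],-1)).as_matrix();print(M[:,1].round(3),s['tcp_pos'],s['joint_pos'].round(3),s['clock'])
w=grab('wrist');save(w,'w1.png')
h=cv2.cvtColor(w['frame'],cv2.COLOR_RGB2HSV);m=cv2.inRange(h,(2,90,40),(20,255,255))
n,l,st,c=cv2.connectedComponentsWithStats(m)
for i in range(1,n):
  if st[i][4]>150:print(st[i],c[i],ray(w,*c[i],.05))
print(w['origin'])
```

```text
[ 0.998 -0.063 -0.001] [ 0.42680416 -0.30091256  0.17007484] [-7.430e-01  3.700e-02 -3.400e-02  1.501e+00  1.000e-03  8.910e-01] 1.25
[ 308  168   33   44 1143] [323.65004374 189.86089239] [ 0.43276127 -0.29782732  0.05      ]
[460 376  41  24 700] [479.36571429 389.69571429] [ 0.60446976 -0.55912337  0.05      ]
[ 0.43197354 -0.21675849  0.3129058 ]
```

View pics/w1.png

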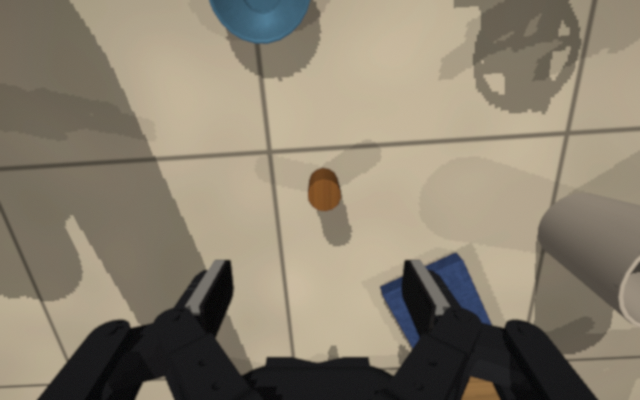

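The wrist view shows the stopper, bbox (308..341, 168..212). Its top disc is centred at about (324.5,196).

Run:
```python
from h import *
w=grab('wrist')
print(ray(w,324.5,195.5,.05),ray(w,324.5,212,.05),ray(w,324.5,168,.0))
a=grab('top');s=grab('scene')
print(proj(a,(.434,-.301,.05)))
```

```text
[ 0.43395037 -0.3047373   0.05      ] [ 0.43301633 -0.32124655  0.05      ] [ 0.43602527 -0.29018784  0.        ]
[402.47795492 233.50859924]
```

Emit:
send_rows([
  {"tx":0.004,"ty":-0.002,"tz":-0.04,"roll":0},
  {"tx":0.007,"ty":-0.0045,"tz":-0.08,"roll":0},
  {"tx":0.007,"ty":-0.0045,"tz":-0.12,"roll":0},
  {"tx":0.007,"ty":-0.0045,"tz":-0.146,"roll":0},
  {"tx":0.007,"ty":-0.0045,"tz":-0.146,"roll":0},
])

```text
clock: 2.08
tcp_pos: [0.4337, -0.3063, 0.0257]
ee_rot: [0.484, 0.516, 0.483, -0.516]
wrist_force: [-0.3, 0.1, 0.7]
gripper_width: 0.0852
```

Emit:
send_rows([
  {"tx":0,"ty":0,"tz":0,"roll":0},
  {"tx":0,"ty":0,"tz":0,"roll":0},
  {"tx":0,"ty":0,"tz":0,"roll":0},
  {"tx":0,"ty":0,"tz":0,"roll":0},
  {"tx":0,"ty":0,"tz":0,"roll":0},
], claw=0, squeeze=30)

```text
clock: 2.7
tcp_pos: [0.4345, -0.3071, 0.0273]
ee_rot: [0.485, 0.516, 0.482, -0.516]
wrist_force: [-0.9, 0.0, 6.0]
gripper_width: 0.0309
```

Emit:
send_rows([
  {"tx":0,"ty":0,"tz":0.02,"roll":0},
  {"tx":0,"ty":0,"tz":0.06,"roll":0},
  {"tx":0,"ty":0.02,"tz":0.11,"roll":0},
  {"tx":0.03,"ty":0.05,"tz":0.15,"roll":0},
  {"tx":0.06,"ty":0.08,"tz":0.173,"roll":0},
])

```text
clock: 3.32
tcp_pos: [0.4958, -0.227, 0.2031]
ee_rot: [0.486, 0.517, 0.481, -0.516]
wrist_force: [-0.2, -0.4, -0.7]
gripper_width: 0.031
```

Emit:
send_rows([
  {"tx":0.03,"ty":0.04,"tz":0,"roll":0},
  {"tx":0.06,"ty":0.08,"tz":0,"roll":0},
  {"tx":0.09,"ty":0.12,"tz":0,"roll":0},
  {"tx":0.115,"ty":0.14,"tz":0,"roll":0},
  {"tx":0.115,"ty":0.14,"tz":0,"roll":0},
])

```text
clock: 3.95
tcp_pos: [0.6117, -0.085, 0.2018]
ee_rot: [0.486, 0.516, 0.482, -0.515]
wrist_force: [0.6, -0.4, 0.0]
gripper_width: 0.031
```

Run:
```python
from h import *
s=monitor.get_state();M=R.from_quat(np.roll(s['ee_rot'],-1)).as_matrix();print(M.round(3),s['tcp_pos'],s['joint_pos'].round(3),s['clock'],s['gripper_width'])
w=grab('wrist');save(w,'w2.png')
print(w['origin'],proj(w,(.616,.032,.03)))
```

```text
[[ 0.005  0.998 -0.063]
 [-0.003 -0.063 -0.998]
 [-1.     0.005  0.003]] [ 0.61172449 -0.08496828  0.20177724] [-0.246  0.283  0.305  1.587 -0.002  1.388] 3.95 0.031031511511601193
[ 6.16065348e-01 -1.49489953e-04  3.44229889e-01] [313.11356117  60.31250555]
```

View pics/w2.png

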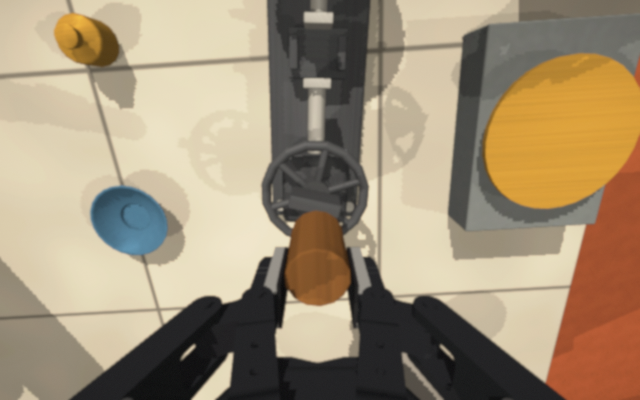

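The wrist view shows the wheel rim centred at about (315,190), the bed at about (318,50), white jaws at (318,17) and (317,83), and the stopper upright in the grip. I'll measure the jaws.

Run:
```python
from h import *
w=grab('wrist');g=cv2.cvtColor(w['frame'],cv2.COLOR_RGB2GRAY)
sub=g[0:140,270:365]
for thr in(120,140,160):
    n,l,st,c=cv2.connectedComponentsWithStats((sub>thr).astype(np.uint8))
    for i in range(1,n):
        if st[i][4]>20:print(thr,st[i],c[i]+[270,0])
for r in(8,17,80,83,86):print(r,g[r,290:350:1].tolist())
for p in [(302,17),(333.5,17),(302,83),(331.5,83),(315.5,189.5)]:print(p,ray(w,*p,.066).round(4),ray(w,*p,.083).round(4))
for cc in(304,331): print(cc,g[0:100,cc].tolist())
c=cv2.createCLAHE(4,(8,8)).apply(g)[0:240,240:400];cv2.imwrite('pics/w2c.png',cv2.resize(c,None,fx=4,fy=2.5*1.0,interpolation=cv2.INTER_CUBIC))
```

```text
120 [ 34   0  30  22 411] [318.8053528   13.42822384]
120 [ 0 77  2 63 96] [270.34375    113.13541667]
120 [  34   76   28   64 1042] [316.54702495 104.67850288]
120 [ 92 112   3  28  53] [363.45283019 127.79245283]
140 [ 35   7  29  14 324] [318.75617284  14.74691358]
140 [ 35  76  27  11 245] [317.68571429  80.94285714]
140 [ 39  89  15  50 608] [315.94407895 114.53289474]
140 [ 0 94  2 46 59] [270.22033898 120.13559322]
140 [ 92 117   3  23  37] [363.59459459 130.        ]
160 [ 35   8  28  13 275] [318.82181818  14.88363636]
160 [ 35  77  26   9 221] [317.53393665  80.98190045]
160 [ 40  93  12  46 475] [315.84       114.32631579]
160 [  0 102   2  38  43] [270.11627907 122.41860465]
160 [ 93 119   2  21  27] [363.77777778 130.37037037]
8 [56, 57, 55, 56, 57, 56, 55, 56, 56, 56, 56, 57, 57, 57, 59, 64, 65, 66, 66, 67, 72, 78, 85, 91, 98, 110, 126, 143, 155, 163, 160, 149, 136, 124, 113, 105, 97, 85, 71, 62, 61, 59, 56, 54, 51, 49, 48, 49, 48, 47, 47, 48, 49, 47, 47, 47, 48, 47, 48, 49]
17 [51, 51, 50, 51, 54, 56, 56, 57, 56, 57, 57, 56, 60, 86, 131, 168, 186, 189, 190, 189, 191, 
[... 1441 characters left out ...]
51, 50, 51, 50, 50, 52, 54, 55, 55, 53, 50, 50, 51, 52, 52, 53, 52, 53, 51, 52, 55, 64, 71, 74, 75, 78, 79, 82, 84, 87, 87, 87, 86, 87, 87, 87, 87, 87, 87, 85, 82, 85, 100, 121, 134, 138, 137, 137, 136, 134, 129, 112, 87, 68, 61, 60, 59, 60, 60, 61, 61, 61, 60, 61, 67, 78]
331 [58, 57, 57, 58, 59, 57, 56, 57, 59, 79, 122, 166, 192, 197, 195, 193, 191, 190, 188, 182, 163, 129, 97, 80, 77, 76, 73, 70, 65, 62, 61, 60, 57, 57, 56, 56, 56, 54, 54, 54, 55, 55, 55, 55, 55, 55, 55, 55, 56, 55, 55, 56, 56, 55, 54, 54, 54, 52, 52, 49, 47, 46, 45, 44, 44, 45, 44, 46, 47, 48, 48, 50, 49, 51, 52, 57, 83, 121, 146, 152, 150, 145, 141, 136, 133, 124, 102, 77, 62, 60, 59, 59, 59, 60, 59, 58, 59, 59, 58, 60]
```

View pics/w2c.png

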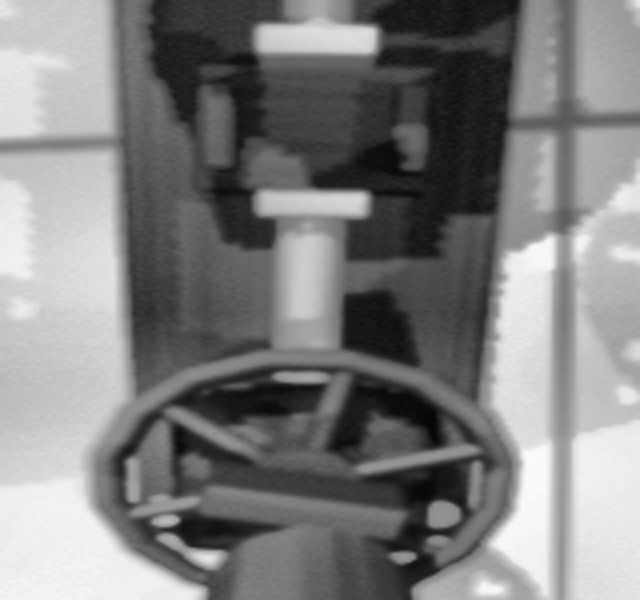

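Run:
```python
from h import *
w=grab('wrist')
s=ray(w,318.7,20.8,.066);d=ray(w,317.5,76.5,.066);wh=ray(w,315.5,189.5,.083)
print(s,d,wh)
y=(s-d)[:2];print('gap',np.linalg.norm(y),'yaw',np.degrees(-np.arctan2(y[0],y[1])))
y2=(s-wh)[:2];print(np.linalg.norm(y2),'yaw2',np.degrees(-np.arctan2(y2[0],y2[1])))
u=np.array([y2[0],y2[1]])/np.linalg.norm(y2)
print('bed centre from s',s[:2]-.018*u,'from wheel',wh[:2]+.125*u)
print('ledge mid',ray(w,317.3,50,.038))
m=w['frame']
# plate edges
g=cv2.cvtColor(m,cv2.COLOR_RGB2GRAY)
# bar end points on CLAHE crop
for p in[(202,500),(405,520),(210,455),(400,470)]:print(ray(w,240+p[0]/4,p[1]/2.5,.115))
st=monitor.get_state()
# stopper top disc in hand
print('stopper top centre ~',ray(w,317.7,275,st['tcp_pos'][2]+.0227))
```

```text
[0.62160058 0.05537564 0.066     ] [0.61784858 0.01333605 0.066     ] [ 0.60952716 -0.08341403  0.083     ]
gap 0.04220668631922954 yaw -5.100091974037196
0.13931382002015208 yaw2 -4.971690689290132
bed centre from s [0.62004064 0.03744336] from wheel [0.6203601  0.04111567]
ledge mid [0.61943853 0.03757421 0.038     ]
[ 0.58922089 -0.08103291  0.115     ]
[ 0.63031835 -0.09084441  0.115     ]
[ 0.59227459 -0.06594796  0.115     ]
[ 0.6299914  -0.07353394  0.115     ]
stopper top centre ~ [ 0.61072009 -0.08078645  0.22536403]
```

Emit:
send_rows([
  {"tx":0.003,"ty":0.04,"tz":0,"roll":-1.4},
  {"tx":0.006,"ty":0.08,"tz":0,"roll":-1.4},
  {"tx":0.0085,"ty":0.117,"tz":-0.02,"roll":-1.4},
  {"tx":0.0085,"ty":0.117,"tz":-0.07,"roll":-1.4},
  {"tx":0.0085,"ty":0.117,"tz":-0.098,"roll":-1.4},
])

```text
clock: 4.72
tcp_pos: [0.6167, 0.0291, 0.1021]
ee_rot: [-0.478, -0.522, -0.475, 0.523]
wrist_force: [0.1, 0.1, 0.1]
gripper_width: 0.0309
```

Emit:
send_rows([
  {"tx":0,"ty":0,"tz":0,"roll":0},
  {"tx":0,"ty":0,"tz":0,"roll":0},
])

```text
clock: 4.97
tcp_pos: [0.6169, 0.0281, 0.1033]
ee_rot: [-0.478, -0.522, -0.474, 0.523]
wrist_force: [0.3, 0.2, 0.2]
gripper_width: 0.0309
```

Run:
```python
from h import *
s=monitor.get_state();M=R.from_quat(np.roll(s['ee_rot'],-1)).as_matrix();print(M.round(3),s['tcp_pos'],s['clock'],s['gripper_width'])
w=grab('wrist');print(w['origin'])
g=cv2.cvtColor(w['frame'],cv2.COLOR_RGB2LAB);g[:,:,0]=cv2.createCLAHE(4,(4,4)).apply(g[:,:,0]);w['frame']=cv2.cvtColor(g,cv2.COLOR_LAB2RGB)
save(w,'w3.png',(220,90,420,240),4)
c=s['tcp_pos']
print(proj(w,c),proj(w,(.6203,.0375,.03)))
```

```text
[[ 0.003  0.996 -0.093]
 [-0.005 -0.093 -0.996]
 [-1.     0.003  0.004]] [0.616886   0.02814078 0.10329006] 4.975 0.030929102486078133
[0.62413499 0.1129404  0.24566111]
[317.50759303 260.64864463] [320.35628353 199.58574532]
```

View pics/w3.png

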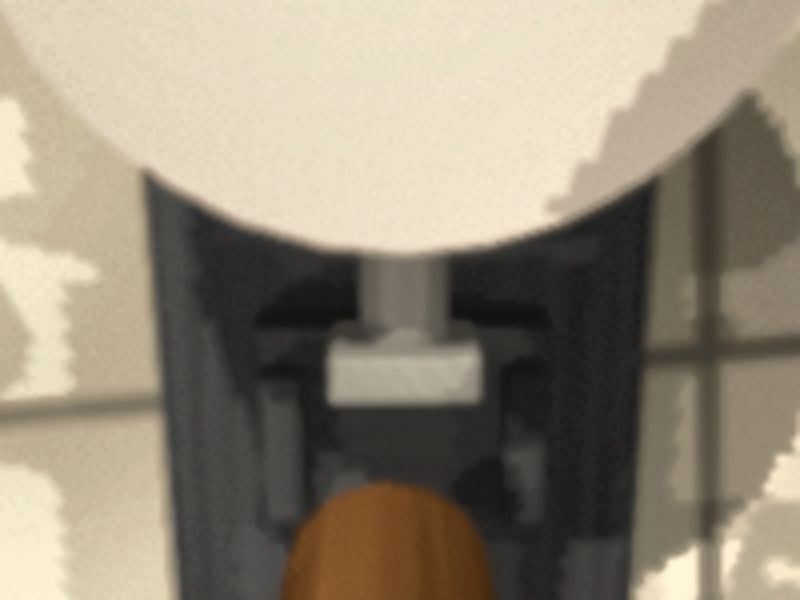

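The crop shows the sprung jaw front edge centred at (405,403), the ledges' inner faces at x ≈ 302 and 503, and the stopper's bottom apex at (391,483), slightly left of centre. I'll work out the offset.

Run:
```python
from h import *
w=grab('wrist');s=monitor.get_state()['tcp_pos']
f=lambda u,v,z:ray(w,220+u/4,90+v/4,z)
j=f(405,403,.066);l=f(402.5,460,.038);b=f(391,483,s[2]-.0273)
print(j,l,b,s)
yw=np.radians(-5.0);X=np.array([np.cos(yw),np.sin(yw)]);Y=np.array([-X[1],X[0]])
for n,p in(('jaw',j),('ledge',l),('stopper front',b),('tcp',s),('stopc',None)):
    p=(b[:2]-.016*Y if p is None else p[:2]);print(n,(X@(p-j[:2])).round(4),(Y@(p-j[:2])).round(4))
M=R.from_quat(np.roll(monitor.get_state()['ee_rot'],-1)).as_matrix();print(np.degrees(np.arctan2(M[1,1],M[0,1])))
```

```text
[0.62291333 0.05574032 0.066     ] [0.62119007 0.03578944 0.038     ] [0.6197639  0.04680072 0.0773295 ] [0.61812137 0.0283463  0.1046295 ]
jaw 0.0 0.0
ledge 0.0 -0.02
stopper front -0.0024 -0.0092
tcp -0.0024 -0.0277
stopc -0.0024 -0.0252
-5.300231781592576
```

Emit:
send_rows([
  {"tx":0.003,"ty":0.004,"tz":0,"roll":0.3},
  {"tx":0.003,"ty":0.004,"tz":0,"roll":0.3},
  {"tx":0.003,"ty":0.004,"tz":0,"roll":0.3},
  {"tx":0.003,"ty":0.004,"tz":0,"roll":0.3},
])

```text
clock: 5.58
tcp_pos: [0.621, 0.0325, 0.1046]
ee_rot: [0.48, 0.522, 0.475, -0.521]
wrist_force: [0.7, 0.7, -0.7]
gripper_width: 0.031
```

Run:
```python
from h import *
import numpy as np
w=grab('wrist');print(monitor.get_state()['tcp_pos']);save(w,'w4.png',(220,90,420,240),4)
g=cv2.cvtColor(w['frame'],cv2.COLOR_RGB2HSV);m=cv2.inRange(g,(5,100,40),(22,255,255))[90:240,220:420]
ys,xs=np.where(m)
for r in range(ys.min(),150,4):
    q=xs[ys==r];print(r,q.min(),q.max(),(q.min()+q.max())/2+.5)
k=cv2.cvtColor(w['frame'],cv2.COLOR_RGB2GRAY)[90:240,220:420]
n,l,st,c=cv2.connectedComponentsWithStats((k[80:105,70:130]>110).astype(np.uint8))
print([(st[i]+[70,80,0,0,0],c[i]+[70,80]) for i in range(1,n) if st[i][4]>40])
for r in(112,116,120):print(k[r,55:145].tolist())
```

```text
[0.62101755 0.03240813 0.10449187]
120 93 97 95.5
124 83 111 97.5
128 79 116 98.0
132 74 118 96.5
136 73 120 97.0
140 71 121 96.5
144 71 122 97.0
148 70 123 97.0
[(array([ 76,  80,  38,  25, 641]), array([94.43525741, 94.83151326]))]
[80, 81, 79, 77, 75, 75, 79, 82, 83, 83, 81, 82, 80, 77, 69, 55, 47, 45, 46, 46, 46, 46, 47, 50, 52, 56, 56, 55, 57, 56, 55, 57, 55, 57, 55, 56, 57, 55, 56, 56, 56, 56, 56, 57, 56, 56, 57, 56, 57, 57, 57, 57, 56, 55, 54, 51, 51, 53, 49, 52, 51, 51, 51, 50, 47, 47, 51, 53, 54, 56, 56, 54, 54, 54, 52, 48, 47, 47, 47, 47, 46, 45, 47, 47, 47, 46, 49, 48, 48, 47]
[81, 81, 80, 79, 77, 77, 80, 82, 83, 82, 82, 81, 80, 78, 70, 58, 48, 45, 47, 47, 47, 47, 49, 48, 48, 50, 55, 56, 57, 57, 58, 59, 57, 58, 57, 58, 58, 57, 58, 58, 57, 59, 58, 58, 58, 58, 58, 58, 57, 58, 58, 56, 53, 52, 52, 52, 52, 52, 50, 51, 51, 51, 50, 49, 47, 50, 54, 59, 60, 61, 59, 60, 60, 59, 55, 52, 48, 48, 48, 48, 47, 47, 45, 47, 47, 48, 48, 49, 49, 47]
[80, 81, 80, 79, 78, 79, 80, 81, 82, 82, 82, 82, 80, 77, 71, 58, 47, 44, 45, 52, 59, 67, 70, 71, 69, 65, 60, 56, 58, 60, 58, 56, 57, 58, 58, 60, 63, 66, 69, 72, 72, 72, 72, 68, 65, 64, 64, 61, 60, 59, 57, 57, 56, 54, 53, 51, 49, 50, 50, 46, 44, 42, 41, 43, 47, 61, 73, 79, 80, 80, 81, 80, 80, 77, 71, 60, 51, 48, 47, 47, 46, 46, 46, 45, 47, 47, 48, 47, 47, 47]
```

Run:
```python
from h import *
w=grab('wrist');s=monitor.get_state()['tcp_pos']
l=ray(w,220+95.3,90+116,.038);b=ray(w,220+97.2,90+121,s[2]-.0273);j=ray(w,220+95,90+100,.066)
X=np.array([np.cos(.087),-np.sin(.087)]);Y=np.array([-X[1],X[0]])
for p in(l,b,j):print(p.round(4),[(A@(p[:2]-l[:2])).round(4) for A in(X,Y)])
```

```text
[0.6204 0.0394 0.038 ] [np.float64(0.0), np.float64(0.0)]
[0.6226 0.0507 0.0772] [np.float64(0.0012), np.float64(0.0114)]
[0.6221 0.0607 0.066 ] [np.float64(-0.0001), np.float64(0.0213)]
```

Emit:
send_rows([
  {"tx":-0.001,"ty":0,"tz":-0.01,"roll":0},
  {"tx":-0.001,"ty":0,"tz":-0.02,"roll":0},
  {"tx":-0.001,"ty":0,"tz":-0.03,"roll":0},
  {"tx":-0.001,"ty":0,"tz":-0.037,"roll":0},
  {"tx":-0.001,"ty":0,"tz":-0.037,"roll":0},
])

```text
clock: 6.3
tcp_pos: [0.6192, 0.0324, 0.0662]
ee_rot: [-0.48, -0.521, -0.476, 0.522]
wrist_force: [-0.1, 0.6, 0.4]
gripper_width: 0.0309
```

Emit:
send_rows([
  {"tx":0.0007,"ty":0,"tz":-0.002,"roll":0},
  {"tx":0.0007,"ty":0,"tz":-0.004,"roll":0},
  {"tx":0.0007,"ty":0,"tz":-0.006,"roll":0},
  {"tx":0.0007,"ty":0,"tz":-0.008,"roll":0},
  {"tx":0.0007,"ty":0,"tz":-0.008,"roll":0},
])

```text
clock: 6.92
tcp_pos: [0.6197, 0.0324, 0.0579]
ee_rot: [-0.48, -0.521, -0.476, 0.522]
wrist_force: [-0.4, -0.3, -1.2]
gripper_width: 0.0312
```

Emit:
send_rows([
  {"tx":0,"ty":0,"tz":-0.001,"roll":0},
  {"tx":0,"ty":0,"tz":-0.0015,"roll":0},
  {"tx":0,"ty":0,"tz":-0.0015,"roll":0},
])

```text
clock: 7.3
tcp_pos: [0.6199, 0.0324, 0.0574]
ee_rot: [-0.48, -0.521, -0.476, 0.522]
wrist_force: [-1.4, -0.2, 4.2]
gripper_width: 0.0307
```

Contact came at the expected bed height, so I'll release.

Emit:
send_rows([
  {"tx":0,"ty":0,"tz":0,"roll":0},
  {"tx":0,"ty":0,"tz":0,"roll":0},
  {"tx":0,"ty":0,"tz":0,"roll":0},
  {"tx":0,"ty":0,"tz":0,"roll":0},
], claw=0.8)

```text
clock: 7.8
tcp_pos: [0.6198, 0.0324, 0.0571]
ee_rot: [-0.48, -0.521, -0.476, 0.522]
wrist_force: [-0.4, -0.5, 0.9]
gripper_width: 0.0686
```

Emit:
send_rows([
  {"tx":0,"ty":0,"tz":0.03,"roll":0},
  {"tx":0,"ty":0,"tz":0.07,"roll":0},
  {"tx":-0.005,"ty":-0.04,"tz":0.11,"roll":0},
  {"tx":-0.01,"ty":-0.08,"tz":0.13,"roll":0},
  {"tx":-0.01,"ty":-0.12,"tz":0.13,"roll":0},
])

```text
clock: 8.43
tcp_pos: [0.6111, -0.0889, 0.1906]
ee_rot: [0.482, 0.522, 0.474, -0.52]
wrist_force: [0.3, -1.1, -0.1]
gripper_width: 0.0682
```

Run:
```python
from h import *
s=monitor.get_state();print(s['tcp_pos'],s['joint_pos'].round(3),s['clock'])
w=grab('wrist');print(w['origin'])
g=cv2.cvtColor(w['frame'],cv2.COLOR_RGB2LAB);g[:,:,0]=cv2.createCLAHE(3,(4,4)).apply(g[:,:,0]);w['frame']=cv2.cvtColor(g,cv2.COLOR_LAB2RGB)
save(w,'w5.png',(200,0,440,300),2)
```

```text
[ 0.61113918 -0.08892504  0.19055126] [-0.251  0.276  0.274  1.559 -0.004  1.406] 8.425
[ 0.6169694  -0.00385464  0.33281727]
```

View pics/w5.png

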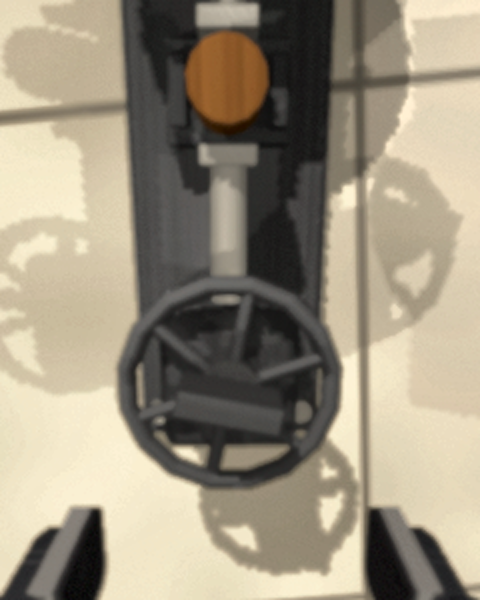

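The stopper stands upright between the jaws, top disc at crop (227,78). The wheel rim is centred at (229,382) and the bar's top face at (230,414), tilted. I'll compute the bar pose.

Run:
```python
from h import *
w=grab('wrist');f=lambda u,v,z:ray(w,200+u/2,v/2,z)
P=[f(*p,.115) for p in[(178,392),(285,410),(282,435),(175,418)]]
print(np.mean(P,0),[np.degrees(np.arctan2(*(b-a)[[1,0]])) for a,b in((P[0],P[1]),(P[3],P[2]))],np.linalg.norm(P[1]-P[0]),np.linalg.norm(P[3]-P[0]))
print('rim',f(229,382,.083))
u=np.array([.0872,.9962]);print('model',np.array([.6205,.0378])-.125*u)
s=f(227,72,.08);print('stop top',s, 'sprungface',f(228,24,.066),'driven',f(228,146,.066))
M=R.from_quat(np.roll(monitor.get_state()['ee_rot'],-1)).as_matrix();print(np.degrees(np.arctan2(M[1,1],M[0,1])))
```

```text
[ 0.60958284 -0.09133081  0.115     ] [np.float64(-15.583713296300443), np.float64(-15.201662857646513)] 0.041811884390884936 0.010770696386254492
rim [ 0.60930695 -0.08866976  0.083     ]
model [ 0.6096   -0.086725]
stop top [0.6200414  0.03145332 0.08      ] sprungface [0.62216773 0.04998296 0.066     ] driven [0.61802476 0.00691235 0.066     ]
-5.273941062144254
```

The bar lies at −15.5° with its centre at about (0.6095,−0.0885). I'll turn to ψ = 254.5° so that one grasp gives the whole clockwise stroke.

Emit:
send_rows([
  {"tx":0,"ty":0,"tz":0,"roll":10.4},
  {"tx":0,"ty":0,"tz":0,"roll":20.8},
  {"tx":0,"ty":0,"tz":0,"roll":31.2},
  {"tx":0,"ty":0,"tz":0,"roll":41.6},
  {"tx":-0.001,"ty":0,"tz":0,"roll":52},
], claw=0.7)

```text
clock: 9.15
tcp_pos: [0.6089, -0.0908, 0.1872]
ee_rot: [0.661, 0.26, 0.656, -0.258]
wrist_force: [0.2, 0.7, 0.7]
gripper_width: 0.0597
```

Emit:
send_rows([
  {"tx":0,"ty":0,"tz":0,"roll":10.4},
  {"tx":0,"ty":0,"tz":0,"roll":20.8},
  {"tx":0,"ty":0,"tz":0,"roll":31.2},
  {"tx":0,"ty":0,"tz":0,"roll":41.6},
  {"tx":0,"ty":0,"tz":0,"roll":52},
])

```text
clock: 9.78
tcp_pos: [0.6087, -0.0899, 0.1867]
ee_rot: [0.706, -0.056, 0.703, 0.061]
wrist_force: [0.5, 0.0, 0.3]
gripper_width: 0.0598
```

Emit:
send_rows([
  {"tx":0,"ty":0,"tz":0,"roll":10.4},
  {"tx":0,"ty":0,"tz":0,"roll":20.8},
  {"tx":0,"ty":0,"tz":0,"roll":31.2},
  {"tx":0,"ty":0,"tz":0,"roll":41.6},
  {"tx":0,"ty":0,"tz":0,"roll":52},
])

```text
clock: 10.4
tcp_pos: [0.6086, -0.0891, 0.1862]
ee_rot: [0.607, -0.36, 0.606, 0.366]
wrist_force: [0.6, -0.9, -0.7]
gripper_width: 0.06
```

Emit:
send_rows([
  {"tx":0,"ty":0,"tz":0,"roll":10.4},
  {"tx":0,"ty":0,"tz":0,"roll":20.8},
  {"tx":0,"ty":0,"tz":0,"roll":31.2},
  {"tx":0,"ty":0,"tz":0,"roll":41.6},
  {"tx":0,"ty":0,"tz":0,"roll":52},
])

```text
clock: 11.02
tcp_pos: [0.6084, -0.0882, 0.1857]
ee_rot: [0.383, -0.591, 0.385, 0.597]
wrist_force: [0.3, 0.2, -0.4]
gripper_width: 0.0595
```

Emit:
send_rows([
  {"tx":0,"ty":0,"tz":0,"roll":10.4},
  {"tx":0,"ty":0,"tz":0,"roll":20.8},
  {"tx":0,"ty":0,"tz":0,"roll":31.2},
  {"tx":0,"ty":0,"tz":0,"roll":41.6},
  {"tx":0,"ty":0,"tz":0,"roll":50},
])

```text
clock: 11.65
tcp_pos: [0.6083, -0.0873, 0.1852]
ee_rot: [0.093, -0.698, 0.097, 0.703]
wrist_force: [0.1, -0.3, -0.4]
gripper_width: 0.0598
```

```bash
cat > n.py <<'E'
from h import *
import sys
s=monitor.get_state();M=R.from_quat(np.roll(s['ee_rot'],-1)).as_matrix();print(np.degrees(np.arctan2(M[1,1],M[0,1])),s['tcp_pos'],s['joint_pos'].round(3),s['clock'])
def needle(f):
    # needle: dark pixels on dial, centre pivot and directions by world rays at z=.077
    c=np.array([.6205,.0378])+.105*np.array([.0872,.9962])
    g=cv2.cvtColor(f['frame'],cv2.COLOR_RGB2GRAY).astype(float)
    th=np.arange(-.5,1.8,.01);v=[]
    for t in th:
        a=np.radians(-5)+np.pi-t
        q=np.array([proj(f,(c[0]+r*np.cos(a),c[1]+r*np.sin(a),.077)) for r in np.arange(.014,.042,.003)],np.float32)
        v.append(cv2.remap(g.astype(np.float32),q[:,:1],q[:,1:],cv2.INTER_LINEAR).mean())
    v=np.array(v);d=np.clip(np.median(v)-v-.35*(np.median(v)-v.min()),0,None)
    return (th*d).sum()/d.sum(),np.median(v),v.min()
for n in('top','scene'):
    f=grab(n);print(n,needle(f))
    if len(sys.argv)>1:save(f,sys.argv[1]+n+'.png',(240,150,370,210) if n=='top' else (250,190,440,270),4 if n=='scene' else 6)
E
python3 n.py n0
```

```text
-105.42506613890217 [ 0.60828977 -0.08728756  0.18520435] [-0.248  0.287  0.278  1.568 -0.007 -3.12 ] 11.65
top (np.float64(-0.06113694448323894), np.float32(196.02792), np.float32(99.92236))
scene (np.float64(-0.028978370973305776), np.float32(174.82275), np.float32(80.697754))
```

Emit:
send_rows([
  {"tx":0.0012,"ty":-0.0015,"tz":-0.03,"roll":0},
  {"tx":0.0012,"ty":-0.0015,"tz":-0.06,"roll":0},
  {"tx":0.0012,"ty":-0.0015,"tz":-0.085,"roll":0},
  {"tx":0.0012,"ty":-0.0015,"tz":-0.095,"roll":0},
  {"tx":0.0012,"ty":-0.0015,"tz":-0.095,"roll":0},
])

```text
clock: 12.38
tcp_pos: [0.6089, -0.0885, 0.0895]
ee_rot: [0.095, -0.697, 0.099, 0.704]
wrist_force: [0.7, -0.7, 0.6]
gripper_width: 0.0599
```

Emit:
send_rows([
  {"tx":0,"ty":0,"tz":0,"roll":0},
  {"tx":0,"ty":0,"tz":0,"roll":0},
  {"tx":0,"ty":0,"tz":0,"roll":0},
  {"tx":0,"ty":0,"tz":0,"roll":0},
  {"tx":0,"ty":0,"tz":0,"roll":0},
], claw=0, squeeze=80)

```text
clock: 13.0
tcp_pos: [0.6103, -0.0868, 0.0911]
ee_rot: [0.096, -0.698, 0.098, 0.703]
wrist_force: [1.9, 5.6, 3.7]
gripper_width: 0.0107
```

Emit:
send_rows([
  {"tx":-0.0007,"ty":0,"tz":0,"roll":-8},
  {"tx":-0.0007,"ty":0,"tz":0,"roll":-16},
  {"tx":-0.0007,"ty":0,"tz":0,"roll":-24},
  {"tx":-0.0007,"ty":0,"tz":0,"roll":-32},
  {"tx":-0.0007,"ty":0,"tz":0,"roll":-40},
])

```text
clock: 13.62
tcp_pos: [0.6101, -0.0869, 0.0912]
ee_rot: [0.332, -0.623, 0.332, 0.626]
wrist_force: [1.5, 0.7, -0.3]
gripper_width: 0.0106
```

```bash
python3 n.py n1; python3 -c "
from h import *
s=monitor.get_state();print(s['wrist_force'],s['torque'],s['gripper_width'])"
```

```text
-145.94456999671198 [ 0.61007993 -0.08693757  0.09115566] [-2.510e-01  3.030e-01  1.100e-01  1.383e+00  1.000e-03 -2.416e+00] 13.625
top (np.float64(-0.06178718626816242), np.float32(197.18588), np.float32(100.11308))
scene (np.float64(-0.03322652441459995), np.float32(175.68524), np.float32(82.98506))
[ 1.74025529  1.18307268 -0.85566277] [ 0.26602632 -0.37722585 -0.17919362] 0.010698848954300077
```

View pics/n1top.png

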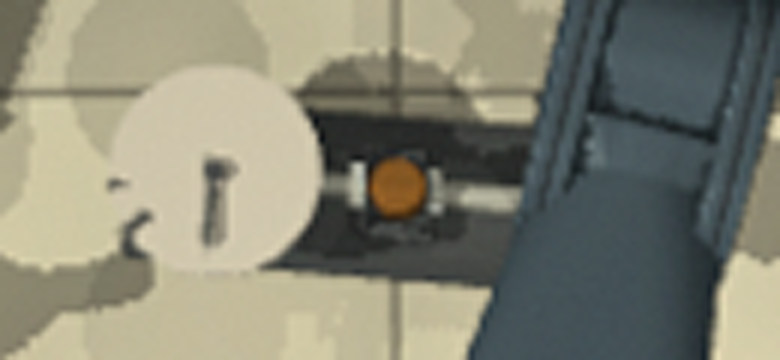

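The dial, needle and stopper are all in clear view, with the needle still at rest. The wrist moment of about 0.18 N m shows the wheel is turning, so I'll continue.

Emit:
send_rows([
  {"tx":-0.0003,"ty":0,"tz":0,"roll":-8},
  {"tx":-0.0003,"ty":0,"tz":0,"roll":-16},
  {"tx":-0.0003,"ty":0,"tz":0,"roll":-24},
  {"tx":-0.0003,"ty":0,"tz":0,"roll":-32},
  {"tx":-0.0003,"ty":0,"tz":0,"roll":-40},
])

```text
clock: 14.35
tcp_pos: [0.6098, -0.087, 0.0911]
ee_rot: [0.525, -0.472, 0.524, 0.476]
wrist_force: [1.2, 0.6, -0.3]
gripper_width: 0.0106
```

```bash
python3 n.py n2; python3 -c "
from h import *
s=monitor.get_state();print(s['wrist_force'],s['torque'],s['gripper_width'])"
```

```text
174.18876327228287 [ 0.60978658 -0.08696888  0.09114353] [-0.253  0.3    0.106  1.38   0.004 -1.722] 14.35
top (np.float64(-0.06126483018732129), np.float32(197.05351), np.float32(100.308304))
scene (np.float64(-0.03556765485860389), np.float32(175.15292), np.float32(82.44609))
[ 0.65022021  1.79528161 -1.05641002] [ 0.22147237 -0.24093617 -0.21131278] 0.010530899687983843
```

Emit:
send_rows([
  {"tx":-0.0002,"ty":0,"tz":0,"roll":-8},
  {"tx":-0.0002,"ty":0,"tz":0,"roll":-16},
  {"tx":-0.0002,"ty":0,"tz":0,"roll":-24},
  {"tx":-0.0002,"ty":0,"tz":0,"roll":-30},
  {"tx":-0.0002,"ty":0,"tz":0,"roll":-36},
])

```text
clock: 15.08
tcp_pos: [0.6096, -0.0868, 0.0912]
ee_rot: [0.646, -0.289, 0.644, 0.292]
wrist_force: [0.7, 2.1, -0.4]
gripper_width: 0.0105
```

```bash
python3 n.py n3; python3 -c "
from h import *
s=monitor.get_state();print(s['wrist_force'],s['torque'],s['gripper_width'])"
```

```text
138.46892788985528 [ 0.60958491 -0.08684825  0.09116803] [-0.253  0.296  0.101  1.376  0.006 -1.099] 15.075
top (np.float64(0.11549371614911536), np.float32(195.1372), np.float32(98.03984))
scene (np.float64(0.2422292809944229), np.float32(173.98628), np.float32(70.10547))
[1.44810666 1.93941858 0.03550299] [ 0.36024757 -0.20002662 -0.1164736 ] 0.01035061174179317
```

The jaws have bitten, with the needle at about 0.2.

Emit:
send_rows([
  {"tx":0,"ty":0,"tz":0,"roll":-7},
  {"tx":0,"ty":0,"tz":0,"roll":-14},
  {"tx":0,"ty":0,"tz":0,"roll":-21},
  {"tx":0,"ty":0,"tz":0,"roll":-28},
  {"tx":0,"ty":0,"tz":0,"roll":-28},
])

```text
clock: 15.8
tcp_pos: [0.6095, -0.0866, 0.0911]
ee_rot: [0.697, -0.126, 0.694, 0.129]
wrist_force: [0.8, 2.1, 0.1]
gripper_width: 0.0108
```

```bash
python3 n.py n4
```

```text
110.803911014242 [ 0.60947721 -0.08662105  0.09114061] [-0.253  0.293  0.097  1.373  0.005 -0.616] 15.8
top (np.float64(0.39032899560249323), np.float32(194.55074), np.float32(89.615524))
scene (np.float64(0.5843178725102545), np.float32(176.12065), np.float32(68.447754))
```

The two cameras differ because of the assumed pivot. I'll use the needle's own line direction instead, independent of the pivot.

```bash
cat > p.py <<'E'
from h import *
import sys
c=np.array([.6205,.0378])+.105*np.array([.0872,.9962])
def line(f):
    g=cv2.cvtColor(f['frame'],cv2.COLOR_RGB2GRAY).astype(np.float32)
    xs=np.arange(-.056,.056,.0005);X,Y=np.meshgrid(xs,xs)
    P=np.stack([c[0]+X,c[1]+Y,np.full_like(X,.077)],-1).reshape(-1,3)
    q=(np.array(f['K'])@f['R'].T@(P-f['origin']).T);q=(q[:2]/q[2]).astype(np.float32).reshape(2,*X.shape)
    im=cv2.remap(g,q[0],q[1],cv2.INTER_CUBIC)  # world rectified dial
    m=(im<np.median(im)*.78)&(X**2+Y**2<.048**2)
    n,l,st,ce=cv2.connectedComponentsWithStats(m.astype(np.uint8));i=1+np.argmax(st[1:,4])
    w=(l==i)*np.clip(np.median(im)-im,0,None)
    pts=np.stack([X,Y],-1);mu=(pts*w[...,None]).sum((0,1))/w.sum();d=pts-mu
    C=np.einsum('ijk,ijl,ij->kl',d,d,w)/w.sum();e,v=np.linalg.eigh(C);a=v[:,1]
    if a@mu<0:a=-a
    t=(np.radians(-5)+np.pi-np.arctan2(a[1],a[0])+np.pi)%(2*np.pi)-np.pi
    return t,mu.round(4),2*np.sqrt(3*e[1]),im
for n in('top','scene'):
    f=grab(n);t,mu,L,im=line(f);print(n,round(t,3),mu,round(L,3))
    if len(sys.argv)>1:cv2.imwrite('pics/%s%s_r.png'%(sys.argv[1],n),im[:,::-1])
E
python3 p.py n4
```

```text
top 0.515 [-0.0164  0.007 ] 0.051
scene 0.489 [-0.0045  0.0059] 0.058[ WARN:0@4.690] global loadsave.cpp:1063 imwrite_ Unsupported depth image for selected encoder is fallbacked to CV_8U.
```

Run:
```python
import sys;sys.argv=['x']
from p import *
from h import *
# rest-state reference from scene/top crops is rescaled; just annotate both views around dial now
a=grab('top')['frame'][155:205,250:300,::-1];b=grab('scene')['frame'][205:250,335:405,::-1]
a=cv2.resize(a,(400,400),interpolation=cv2.INTER_CUBIC);b=cv2.resize(b,(400*70//70,400*45//70),interpolation=cv2.INTER_CUBIC);b=cv2.copyMakeBorder(b,0,400-b.shape[0],0,0,cv2.BORDER_CONSTANT)
cv2.imwrite('pics/d1.png',np.hstack([a,b]))
```

```text
top 0.514 [-0.0164  0.007 ] 0.051
scene 0.488 [-0.0045  0.0059] 0.058
```

View pics/d1.png

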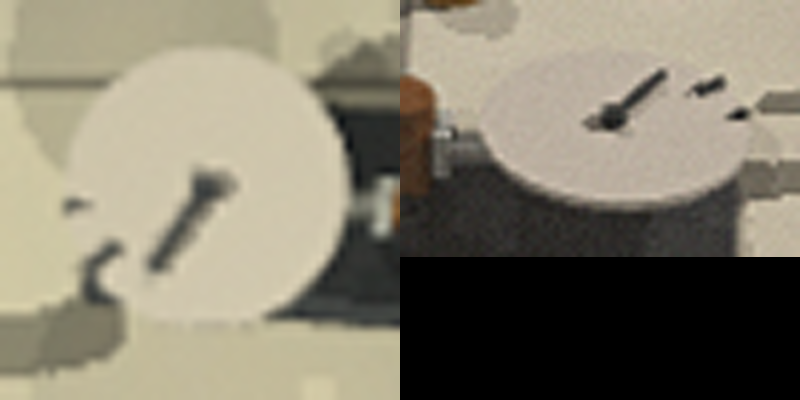

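Both dial views show the needle at about 0.50, short of the long set mark. About 0.40 remains, which is about 39° of wheel, so I'll take 30° first.

Emit:
send_rows([
  {"tx":0,"ty":0,"tz":0,"roll":-7},
  {"tx":0,"ty":0,"tz":0,"roll":-14},
  {"tx":0,"ty":0,"tz":0,"roll":-21},
  {"tx":0,"ty":0,"tz":0,"roll":-28},
  {"tx":0,"ty":0,"tz":0,"roll":-30},
])

```text
clock: 16.82
tcp_pos: [0.6095, -0.0864, 0.0912]
ee_rot: [0.707, 0.058, 0.703, -0.057]
wrist_force: [0.0, 2.7, -0.1]
gripper_width: 0.0104
```

```bash
python3 p.py;python3 n.py
```

```text
top 0.823 [-0.0132  0.011 ] 0.054
scene 0.836 [-0.0043  0.0125] 0.065
80.70103549762347 [ 0.60950082 -0.08641621  0.0911367 ] [-0.252  0.29   0.094  1.37   0.004 -0.089] 16.925
top (np.float64(0.6802709556486689), np.float32(195.56104), np.float32(95.18545))
scene (np.float64(0.9492181275548088), np.float32(176.26558), np.float32(63.104004))
```

Emit:
send_rows([
  {"tx":0,"ty":0,"tz":0,"roll":-3},
  {"tx":0,"ty":0,"tz":0,"roll":-6},
  {"tx":0,"ty":0,"tz":0,"roll":-6},
])

```text
clock: 17.4
tcp_pos: [0.6095, -0.0864, 0.0911]
ee_rot: [0.703, 0.095, 0.699, -0.093]
wrist_force: [0.5, 3.1, -0.1]
gripper_width: 0.0106
```

```bash
python3 p.py
python3 - <<'E'
from h import *
a=grab('top')['frame'][155:205,250:300,::-1];b=grab('scene')['frame'][205:250,335:405,::-1]
a=cv2.resize(a,(400,400),interpolation=cv2.INTER_CUBIC);b=cv2.resize(b,(400,257),interpolation=cv2.INTER_CUBIC);b=cv2.copyMakeBorder(b,0,143,0,0,cv2.BORDER_CONSTANT)
cv2.imwrite('pics/d2.png',np.hstack([a,b]))
E
```

```text
top 0.881 [-0.0126  0.0117] 0.055
scene 0.862 [-0.0038  0.0129] 0.065
```

View pics/d2.png

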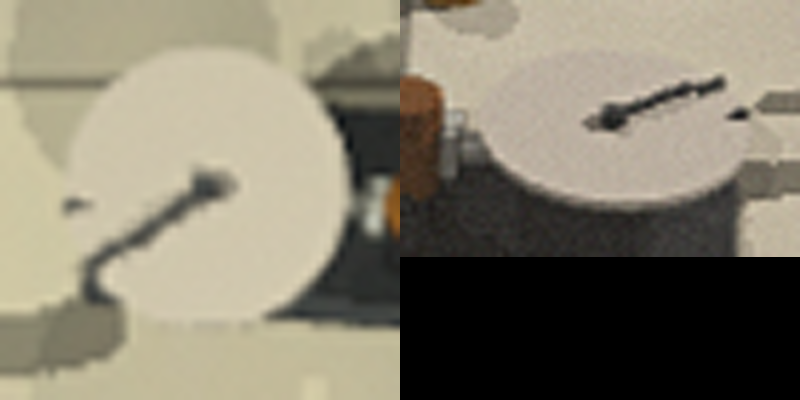

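In both views the needle tip runs straight into the long set mark, reading 0.86–0.88. I'll release and retreat.

Emit:
send_rows([
  {"tx":0,"ty":0,"tz":0,"roll":0},
  {"tx":0,"ty":0,"tz":0,"roll":0},
  {"tx":0,"ty":0,"tz":0,"roll":0},
  {"tx":0,"ty":0,"tz":0,"roll":0},
], claw=0.7)

```text
clock: 18.1
tcp_pos: [0.6096, -0.0867, 0.0913]
ee_rot: [0.703, 0.095, 0.699, -0.093]
wrist_force: [0.4, 0.2, 0.5]
gripper_width: 0.0597
```

Emit:
send_rows([
  {"tx":0,"ty":0,"tz":0.03,"roll":0},
  {"tx":0,"ty":0,"tz":0.07,"roll":0},
  {"tx":0,"ty":0,"tz":0.12,"roll":0},
  {"tx":-0.02,"ty":-0.03,"tz":0.14,"roll":0},
  {"tx":-0.02,"ty":-0.03,"tz":0.14,"roll":0},
])

```text
clock: 18.73
tcp_pos: [0.5902, -0.1187, 0.2348]
ee_rot: [0.705, 0.095, 0.697, -0.095]
wrist_force: [-0.3, 0.6, -1.2]
gripper_width: 0.0599
```

```bash
python3 p.py
python3 - <<'E'
from h import *
f=grab('top');b=grab('scene');s=monitor.get_state();print(s['tcp_pos'],s['wrist_force'],s['qd'].round(3),s['clock'])
a=cv2.resize(f['frame'][150:210,245:325,::-1],(400,300),interpolation=cv2.INTER_CUBIC);c=cv2.resize(b['frame'][195:255,320:400,::-1],(400,300),interpolation=cv2.INTER_CUBIC)
cv2.imwrite('pics/end.png',np.hstack([a,c]))
E
```

```text
top 0.881 [-0.0126  0.0117] 0.055
scene 0.861 [-0.0038  0.013 ] 0.065
[ 0.5892479  -0.11604811  0.22974652] [-0.60784249 -0.172225    0.37753569] [ 0.005  0.006 -0.006  0.002 -0.    -0.003] 18.925
```

View pics/end.png

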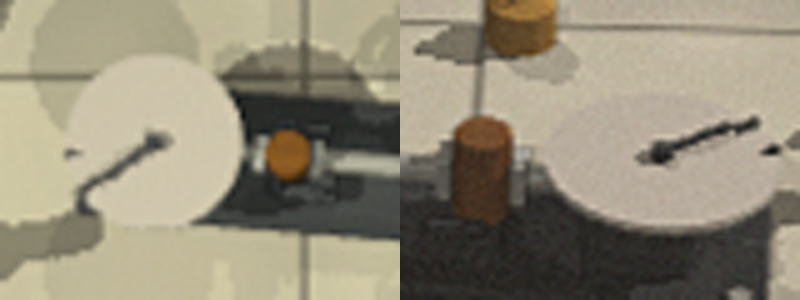

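The stopper stands upright, clamped between both jaws, with the needle steady at the set mark and the arm clear. I'm handing in.

```bash
python3 -c "
from cell import bot;print(bot.sign_off())"
```

```text
the job is handed in; nothing more can be done
None
```

I stood the thick stopper on the press bed between the ledges and jaws and turned the wheel clockwise about 174° in one grasp. I then let go, backed the arm clear and handed the job in at about 19 s.

- **Needle:** after release it held still at 0.88 (top camera) and 0.86 (scene camera). The set mark is 0.90 and the allowed range is 0.78 to 1.02. In both views the tip lines up with the long mark, well short of the limit mark.
- **Stopper:** the last pictures show it upright between both jaws.
- **Bystanders:** the arm never came near them, but I did not measure them again at the end.
- **Readings that disagreed:** my first needle reading assumed the pivot position, and the two cameras came out 0.2 to 0.3 rad apart. I replaced it with the needle's own line direction, and the cameras then agreed to about 0.03 rad.
- **Press position:** the first top-camera estimate of the press was about 5 mm off, and I corrected it with the wrist camera before placing the stopper.

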